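Set a second ratchet stand level with the first

TASK

A vacuum tube is going to be laid level across two ratchet stands; one with a black handle is already set up in its taped outline. Stand the loose one with the blue handle in the free outline, upright, square and gently set down, its V groove in line with that stand's, and with its saddle on the same notch: lift the saddle past the notch until the pawl drops in, and let it down to seat on the pawl. Leave both black-handled stands (the second is a spare) and everything else on the bench as they are.

Things in the scene. Friction and masses are not known exactly. Their poses are not given: they have to be found in the camera images.
- stand: Loose ratchet stand, blue handle, about 0.66 kg, first off the tape to the left or right. Origin: post axis at the base's underside; z up; x from handle to pawl; y along its V groove. Base plate 130 (x) x 110 (y) x 8 mm; square sleeve 40 x 40 mm up to 118 mm, in which the post slides; brass gravity pawl with red tab in a window on the +x side, 72 mm up. Centre of mass near the post axis.
- stand_handle (a point): Loose stand's lifting handle, 15 mm below its free top end; axes as the stand's; at x -54, z 135 mm in the stand's frame. A flat upright bar 12 mm thick (y) and 24 mm wide (x), top at 150 mm height, both sides clear from 56 mm up. It is fixed to the sleeve, so lifting by it does not move the post.
- stand_post (a joint): Height of the loose stand's post (m): 0 = down, up to 0.088. Seated on the pawl at 0.014, 0.034, 0.054, 0.074. About 4 N lifts it; each tooth pushes the pawl aside, and the pawl falls in under it (within 0.2 s) when the post is 10 mm above that seat, staying caught up to 28 mm above; let down, it seats. A caught tooth cannot be lowered again. Starts at 0.
- stand_saddle (a point): Centre of the underside of the loose stand's steel V saddle, on the post axis, 118 mm above the stand's origin when the post is down; rises with the post; axes as the stand's. Saddle 49 mm wide (x), 50 mm long (y, along the groove): its flat ends at y = +-25 mm overhang the 40 mm sleeve and can be pinched. Slab 12 mm thick, V flanks up to 29 mm above this point.
- black1: A ratchet stand like stand in size, parts and frame but with a black handle, its post on the 0.034 notch. One of the two black-handled stands (which one, varies) stands in the other taped outline, 200 mm from free_spot: that is the one to match. The other is a spare, parked to the side, over 220 mm from free_spot. Leave both alone.
- black1_post (a joint): Height of black1's post (m), same meaning and notches as stand_post; it is seated at 0.034, its saddle's top 181 mm above the bench.
- black2: The other black-handled ratchet stand, same frame and size, its post on the 0.054 notch; it is either the one in the taped outline or the spare, see black1. Leave it alone.
- black2_post (a joint): Height of black2's post (m), same meaning and notches as stand_post; it is seated at 0.054, its saddle's top 201 mm above the bench.
- free_spot: Blue tape cross, 40 mm, flat on the bench in the middle of the free taped outline; origin at its centre on the bench, x and y parallel to those of the black-handled stand in the other outline, 200 mm away along +y or -y. The outline is four yellow tape corners, 150 (x) x 120 (y) mm inside.
- screw_bin: Bystander: blue open plastic bin with one divider, 120 x 85 x 50 mm. Leave it where it is.
- ipa_bottle: Bystander: amber glass bottle, 56 mm across, 125 mm tall, yellow cap. Leave it where it is.
- clamp: Bystander: aluminium tube clamp, a flat ring about 70 mm across and 16 mm thick with a wing screw. Leave it where it is.
- wrench: Bystander: steel wrench 150 mm long, flat on the bench. Leave it where it is.
- centring_ring: Bystander: steel ring 54 mm across, 9 mm thick. Leave it where it is.
- driver: Bystander: screwdriver 180 mm long, orange handle, flat on the bench. Leave it where it is.
- tape_roll: Bystander: roll of yellow marking tape, 90 mm across, 24 mm thick, flat on the bench. Leave it where it is.

How it is judged:
By the outcome, as a careful person would: the job done as asked, in the order asked, and still so for the second after the job is handed in, with the robot touching nothing.
It also fails if it takes over 61 s, if anything falls off the work surface, if the arm or the gripper's body presses on something with over 40 N, if the wrist force passes 120 N, or if a joint passes its speed limit or range.

ROBOT

A 6-joint arm with a two-finger parallel gripper is mounted at the origin on the work surface. World frame = base frame: x ahead of the robot, y to its left, z up, the work surface at z = 0. Lengths are in m, angles in rad, forces in N, time in s.
With the tool pointing down it reaches from about 0.325 to 0.85 m from the base axis. Payload 4.4 kg.
Tool frame: the origin (TCP) lies midway between the tips of the shut fingers; the grasp point (between the pads) lies 19 mm behind it; z points along the fingers, y is the line along which they close (so a half turn about z gives the same grasp; the last joint's range is limited). The gripper opens to 94 mm and grips with 3 to 60 N. Pads are 16 mm wide; open, the fingers measure 119 mm over their backs; the gripper's body (75 mm by 177 mm) begins 78 mm behind the grasp point.
Start: joints at [-1.266, 0.207, 1.542, -0, 1.393, -0.15], TCP at [0.253, -0.517, 0.184] pointing down, gripper open.
Joint ranges: [-2.73, 2.73], [-0.86, 2.22], [0.23, 2.46], [-1.11, 4.25], [0.08, 2.63], [-2.82, 2.82]. Speed limits (rad/s): [2.79, 2.79, 3.14, 3.14, 3.14, 3.14].

INTERFACE

Orientations are given as a rotation vector (axis times angle).
In Python, from bench import observe, camera, env, boxes_of, outline_of gives the robot as it stands.
- The arm moves only by the shell command python3 -m pendant 'ROWS' [OPENING] [FORCE]. ROWS is a JSON object of lists of equal length, an entry for each row: "linear": the shift along the tool's x, y, z in mm, a list of three; "dr": the turn, a rotation vector about the tool's x, y, z in rad, a list of three. A call has exactly 8 rows; each row shifts and turns the commanded pose from where the row before left it, along the tool's axes as they then stand; what a row does not reach is not made up. A row lasts 1/8 s, in which the tool goes at most 62.5 mm and 10.7 degrees, less where a joint would pass 70% of its speed; a pose out of reach is approached as far as the arm can. A call is refused whole if a number of a shift passes 62.5 or a number of a turn 0.188, either way. A call with a gripper value outside its range is refused whole. OPENING is the opening, from 0 (shut) to 1 (fully open), set as the call begins (- or left out, the last holds). The fingers move at their own pace and stop on an object; FORCE is the grip in N (left out, the last holds). Time passes only in rows, so rows that do not move let the fingers close, or fill a call up. It gives the time, the measured TCP pose, the force, the opening and the grip force at its end, in the units of the state.
- observe(): the state, without advancing time (a new reading comes with each control period).
- camera(name): name is "scene" or "side" or "wrist"; returns a dict with "img" (480x640x3 uint8, blue, green, red), "fx", "fy", "cx", "cy" (pixels), "origin" and "attitude" of the camera in the world; the wrist camera has in their place "T_tool_cam" (4x4, takes a point from camera to tool coordinates, whose origin is the TCP and whose axes are the flange's). Camera axes: x right, y up, looking along -z (the intrinsics and any distortion apply to the point x, -y, -z); pixel columns grow to the right and rows downward; lengths in m; the calibration is good to about 2 mm. A picture is of the moment at which its call begins: read the wrist's pose just before it. There is no depth.
- env.finish_job(): hands the job in; it is judged then, once.
Trained networks look in the newest picture that a camera, given by its name, has taken for a name from the list of things; names that differ only in an ending like _2 or _b are one class to them, and where a whole thing is asked for, a point or a joint stands for the part that bears it (a point fixed in the world has none). Each returns a list of dicts, best first, with "confidence" (0 to 1); they miss things now and then, are a little off and sometimes report something else, mostly with a low value. They report only what shows in the picture. A call takes as long as a camera call.
- boxes_of(label, camera): "extent" ([centre column, centre row, width, height] in pixels, round what is visible of it).
- outline_of(label, camera): "mask" (480x640 bool, what is visible of it) and "extent" ([centre column, centre row, width, height] in pixels, round what is visible of it).
The state is a dict: "time_s": time; "qpos": joint angles; "dq": joint speeds; "joint_efforts": joint torques, N m; "ee_pos": TCP position; "ee_rot": TCP orientation; "contact_force": force on the tool from outside, world axes, zero at the start; "wrist_torque": the same for the moment, N m; "gripper_width": opening from 0.0 (shut) to 1.0 (fully open); "grip_force": force on a finger pad.
Only numpy, scipy, OpenCV 4.12 (cv2) and the standard library are available. Lean on these libraries where they do the work, as an engineer would, in place of code of your own. Each camera call takes 0.05 s, during which the arm holds its last target. There are 200 camera calls.

## Working session

There is one attempt and no reset: what is moved stays moved. The work goes in short steps, Python scripts to look and compute and a shell command to move; the robot and the scene stay as the last step left them, time stands still between calls to the robot, and variables do not carry over. Pictures are saved under pics/ and viewed, at most 10 in all, crops included, and the job is handed in when it is done.

```bash
ls; mkdir -p pics; python3 - <<'E'
from bench import observe,camera,boxes_of
import cv2,numpy as np
s=observe();print(s)
for n in("scene","side"):
    c=camera(n);cv2.imwrite(f"pics/{n}0.png",c["img"]);print(n,{k:v for k,v in c.items() if k!="img"})
    for l in("stand","black1","black2","free_spot","stand_handle","stand_saddle","screw_bin","ipa_bottle"):
        print(l,[(np.round(d["extent"]).tolist(),round(d["confidence"],2)) for d in boxes_of(l,n)][:3])
E
```

```text
pics
{'time_s': 0.0, 'qpos': array([-1.26648430e+00,  2.07390304e-01,  1.54294677e+00, -2.08368170e-05,
        1.39350788e+00, -1.50484751e-01]), 'dq': array([-1.60549993e-03, -1.04003219e-03,  9.85211099e-05, -1.22571366e-03,
       -1.72071217e-03, -4.02977369e-04]), 'joint_efforts': array([-1.78495684e-03, -3.70879662e+01, -2.81419355e+01,  6.94538536e-02,
        3.59526370e-02, -1.68573988e-04]), 'ee_pos': array([ 0.25231629, -0.51572641,  0.18251115]), 'ee_rot': array([-3.05852853e+00, -7.07751861e-01,  3.03743525e-04]), 'contact_force': array([-0.45249956, -0.39853158,  1.34801195]), 'wrist_torque': array([ 0.07353824, -0.05316131,  0.04661222]), 'grip_force': 0.0, 'gripper_width': 1.0010965200972537}
scene {'fx': 512.3455351890071, 'fy': 512.3455351890071, 'cx': 326.14817075242075, 'cy': 241.42003150755968, 'origin': array([ 1.37102816, -0.16817709,  0.67457345]), 'attitude': array([0.81674076, 0.67778106, 1.27413082])}
stand [([486.0, 228.0, 74.0, 88.0], 0.83)]
black1 [([292.0, 262.0, 55.0, 103.0], 0.83), ([138.0, 260.0, 65.0, 115.0], 0.76), ([494.0, 205.0, 34.0, 31.0], 0.2
[... 507 characters left out ...]
472, 0.93768164]), 'attitude': array([ 0.19772516, -0.95747064, -2.55114606])}
stand [([264.0, 383.0, 71.0, 73.0], 0.64)]
black1 [([325.0, 216.0, 50.0, 75.0], 0.91), ([372.0, 154.0, 48.0, 73.0], 0.61)]
black2 [([325.0, 216.0, 50.0, 75.0], 0.91), ([372.0, 154.0, 48.0, 73.0], 0.61)]
free_spot [([260.0, 360.0, 34.0, 34.0], 0.69), ([297.0, 288.0, 9.0, 7.0], 0.65), ([324.0, 215.0, 50.0, 74.0], 0.31)]
stand_handle [([264.0, 383.0, 70.0, 75.0], 0.86), ([409.0, 230.0, 34.0, 40.0], 0.59)]
stand_saddle [([259.0, 360.0, 35.0, 33.0], 0.68), ([381.0, 135.0, 20.0, 32.0], 0.6)]
screw_bin [([360.0, 392.0, 60.0, 58.0], 0.78), ([326.0, 218.0, 52.0, 74.0], 0.34)]
ipa_bottle [([176.0, 299.0, 30.0, 44.0], 0.87)]
```

View pics/scene0.png

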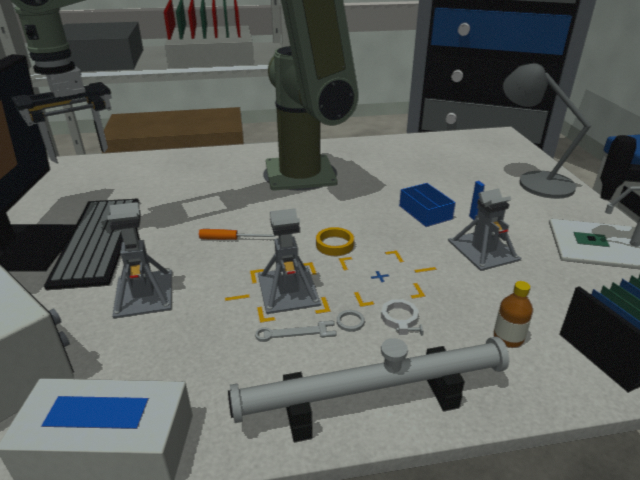

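View pics/side0.png

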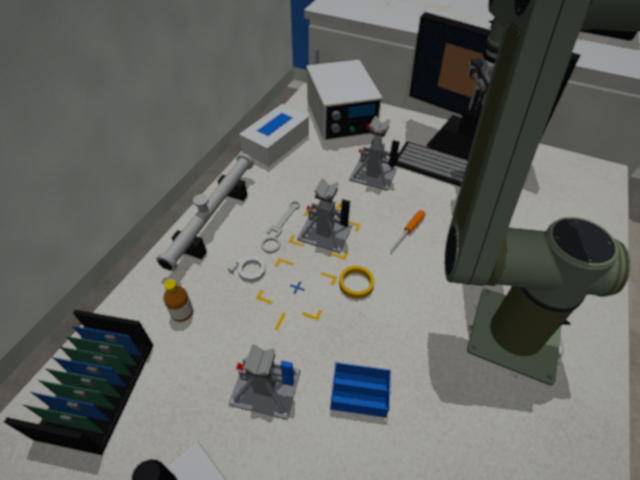

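The two pictures show the free outline's cross at scene (380,276)/side (297,288), the taped black stand at scene (290,262), the spare at scene (138,260), and the blue stand at scene (486,228)/side (264,383). The blue handle points toward the robot. Next I'll fit poses.

```bash
cat > h.py <<'E'
import numpy as np,cv2
from scipy.spatial.transform import Rotation as R
from scipy.optimize import minimize
from bench import observe,camera,boxes_of,outline_of
def cam(n):
    s=observe();c=camera(n)
    if "origin" in c: c["R"]=R.from_rotvec(c["attitude"]).as_matrix();c["o"]=np.array(c["origin"])
    else:
        T=np.eye(4);T[:3,:3]=R.from_rotvec(s["ee_rot"]).as_matrix();T[:3,3]=s["ee_pos"];T=T@c["T_tool_cam"];c["R"]=T[:3,:3];c["o"]=T[:3,3]
    return c
def proj(c,P):
    q=(np.atleast_2d(P)-c["o"])@c["R"];return np.c_[c["cx"]+c["fx"]*q[:,0]/-q[:,2],c["cy"]-c["fy"]*q[:,1]/-q[:,2]]
def back(c,uv,z=0):
    uv=np.atleast_2d(uv).astype(float);d=np.c_[(uv[:,0]-c["cx"])/c["fx"],-(uv[:,1]-c["cy"])/c["fy"],-np.ones(len(uv))]@c["R"].T
    return c["o"]+d*((z-c["o"][2])/d[:,2])[:,None]
def box(x0,x1,y0,y1,z0,z1): return np.array([[x,y,z] for x in(x0,x1) for y in(y0,y1) for z in(z0,z1)])/1000
def parts(h):
    h*=1000
    return [box(-65,65,-55,55,0,8),box(-20,20,-20,20,8,118),box(-24.5,24.5,-25,25,118+h,147+h),box(-12,12,-12,12,100,118+h),box(-66,-42,-6,6,56,150),box(-54,-20,-6,6,44,60),
     np.array([[-20,-3,100],[20,-3,100],[60,-3,8],[-60,-3,8],[-20,3,100],[20,3,100],[60,3,8],[-60,3,8]])/1000]
def pts(P,p): 
    c,s=np.cos(p[2]),np.sin(p[2]);return P@np.array([[c,s,0],[-s,c,0],[0,0,1]])+[p[0],p[1],0]
def sil(c,p,h):
    m=np.zeros((480*4,640*4),np.uint8)
    for P in parts(h): cv2.fillConvexPoly(m,cv2.convexHull((proj(c,pts(P,p))*4).round().astype(np.int32)),1)
    return cv2.resize(m.astype(np.float32),(640,480),interpolation=cv2.INTER_AREA)
def fit(cs,ms,p0,h):
    f=lambda p:sum(np.abs(sil(c,p,h)-m).sum()/m.sum() for c,m in zip(cs,ms))
    best=None
    for dy in(-.3,0,.3):
        r=minimize(f,np.array(p0)+[0,0,dy],method="Nelder-Mead",options=dict(initial_simplex=np.array(p0)+[0,0,dy]+np.array([[0,0,0],[.015,0,0],[0,.015,0],[0,0,.2]]),xatol=2e-4,fatol=1e-4))
        if best is None or r.fun<best.fun: best=r
    return best
E
python3 - <<'E'
from h import *
cs={n:cam(n) for n in("scene","side")}
ctr={n:{l:[d for d in outline_of(l,n)] for l in("stand","black1")} for n in cs}
g=lambda n,l,u:min(ctr[n][l],key=lambda d:abs(d["extent"][0]-u))["mask"].astype(np.float32)
print("cross",back(cs["scene"],[380,276])[0],back(cs["side"],[297,288])[0])
for nm,l,us,ud,g0,hs in(("stand","stand",486,264,(486,250),[0]),("taped","black1",290,325,(288,290),[.034,.054]),("spare","black1",138,372,(140,295),[.034,.054])):
    ms=[g("scene",l,us),g("side",l,ud)]
    p0=np.r_[back(cs["scene"],g0)[0][:2],0]
    for h in hs:
        r=fit(list(cs.values()),ms,p0,h);print(nm,h,r.x.round(4),r.fun.round(3),[fit([c],[m],r.x,h).x.round(4) for c,m in zip(cs.values(),ms)])
# rectified top-down of tape area, 1mm/px: rows x decreasing up
X0,Y0=.35,-.2
for n,c in cs.items():
    W,H=640,500   # col: y from .40 down ; row: x from .85 down
    yy=.40-np.arange(W)*.001;xx=.85-np.arange(H)*.001
    G=np.array([[x,y,0] for x in xx for y in yy]);uv=proj(c,G).astype(np.float32).reshape(H,W,2)
    im=cv2.remap(c["img"],uv,None,cv2.INTER_LINEAR);cv2.imwrite(f"pics/rect_{n}.png",im)
a=[cv2.imread(f"pics/rect_{n}.png")[150:450,:] for n in cs]
cv2.imwrite("pics/rect.png",np.vstack(a))
E
```

```text
cross [0.52739404 0.1040217  0.        ] [0.52591108 0.10340194 0.        ]
stand 0 [0.4732 0.3649 0.1835] 0.197 [array([0.475 , 0.3661, 0.1997]), array([0.4725, 0.3635, 0.2067])]
taped 0.034 [ 0.539  -0.0963  0.058 ] 0.191 [array([ 0.54  , -0.0961,  0.0675]), array([ 0.5388, -0.0978,  0.0618])]
taped 0.054 [ 0.5387 -0.0962  0.0674] 0.372 [array([ 0.5396, -0.0961,  0.0718]), array([ 0.5386, -0.0971,  0.0771])]
spare 0.034 [ 0.5006 -0.3899  0.0668] 0.318 [array([ 0.5008, -0.389 ,  0.0641]), array([ 0.5012, -0.3928,  0.079 ])]
spare 0.054 [ 0.5007 -0.3893  0.0671] 0.199 [array([ 0.5022, -0.3883,  0.0634]), array([ 0.5004, -0.3909,  0.0799])]
```

View pics/rect.png

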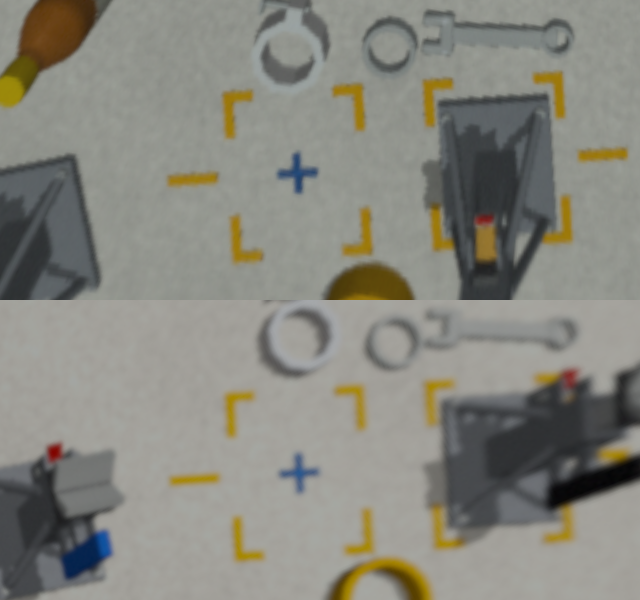

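```bash
python3 -m pendant '{"linear":[[0,0,-60],[0,0,-60],[33,-42,0],[33,-42,0],[33,-42,0],[33,-42,0],[33,-42,0],[33,-42,0]],"dr":[[0,0,0.1325],[0,0,0.1325],[0,0,0],[0,0,0],[0,0,0],[0,0,0],[0,0,0],[0,0,0]]}' 0.6 5
```

```text
time_s: 2.2
ee_pos: [0.4, -0.2302, 0.3039]
ee_rot: [3.127, 0.297, 0.001]
contact_force: [0.0, -0.6, 0.5]
gripper_width: 0.6
grip_force: 0.0
```

```bash
python3 -m pendant '{"linear":[[13,-58,0],[13,-58,0],[13,-58,0],[13,-58,0],[13,-58,0],[13,-58,0],[13,-58,0],[13,-58,0]],"dr":[[0,0,0],[0,0,0],[0,0,0],[0,0,0],[0,0,0],[0,0,0],[0,0,0],[0,0,0]]}' && python3 -m pendant '{"linear":[[7,-27,0],[7,-27,0],[7,-27,0],[6,-25,0],[0,0,0],[0,0,0],[0,0,0],[0,0,0]],"dr":[[0,0,0],[0,0,0],[0,0,0],[0,0,0],[0,0,0],[0,0,0],[0,0,0],[0,0,0]]}'
python3 - <<'E'
from h import *
s=observe();c=cam("wrist");im=c["img"].copy()
print(s["ee_pos"],s["ee_rot"],s["qpos"])
for p in([.4735,.3645,.19],):
    for P in parts(0)[:5]:
        cv2.polylines(im,[cv2.convexHull(proj(c,pts(P,p)).round().astype(np.int32))],True,(0,255,0),1)
cv2.imwrite("pics/w1.png",im)
E
```

```text
time_s: 3.2
ee_pos: [0.4139, 0.2456, 0.304]
ee_rot: [-3.127, -0.298, -0.002]
contact_force: [1.0, -0.4, -0.2]
gripper_width: 0.601
grip_force: 0.0
time_s: 4.2
ee_pos: [0.4208, 0.352, 0.3039]
ee_rot: [-3.128, -0.296, -0.001]
contact_force: [-0.7, 0.2, 0.4]
gripper_width: 0.601
grip_force: 0.0
[0.42076766 0.35204712 0.30387586] [-3.12757534e+00 -2.96021515e-01 -5.32422858e-04] [ 5.39007365e-01  8.35230494e-02  1.43645974e+00 -1.10319017e-04
  1.62128690e+00  1.92106259e+00]
```

View pics/w1.png

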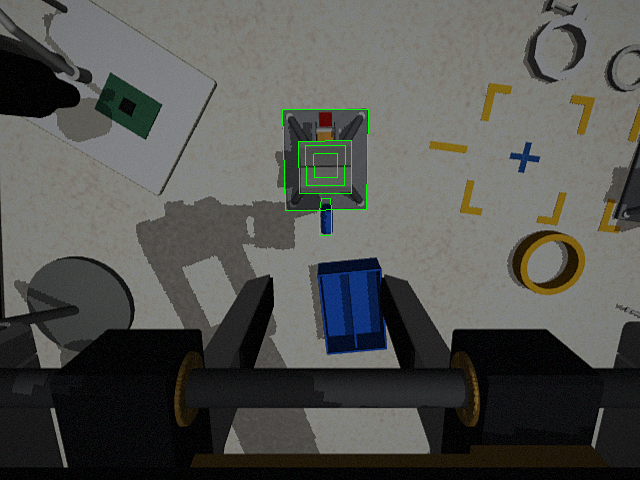

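The wrist picture shows the fitted model lying right on the stand, with the saddle at (325,165) and the blue handle at (326,218). So I'm going down onto the handle.

```bash
Z='"dr":[[0,0,0],[0,0,0],[0,0,0],[0,0,0],[0,0,0],[0,0,0],[0,0,0],[0,0,0]]'; python3 -m pendant '{"linear":[[0,-2,-0],[0,0,40],[0,0,50],[0,0,50],[0,0,38],[0,0,25],[0,0,0],[0,0,0]],"dr":[[0,0,0],[0,0,0],[0,0,0],[0,0,0],[0,0,0],[0,0,0],[0,0,0],[0,0,0]]}' && python3 -m pendant '{"linear":[[0,0,0],[0,0,0],[0,0,0],[0,0,0],[0,0,0],[0,0,0],[0,0,0],[0,0,0]],"dr":[[0,0,0],[0,0,0],[0,0,0],[0,0,0],[0,0,0],[0,0,0],[0,0,0],[0,0,0]]}' 0 60 && python3 -m pendant '{"linear":[[0,0,0],[0,0,0],[0,0,-2],[0,0,-3],[0,0,-5],[0,0,-5],[0,0,-5],[0,0,0]],"dr":[[0,0,0],[0,0,0],[0,0,0],[0,0,0],[0,0,0],[0,0,0],[0,0,0],[0,0,0]]}'
python3 - <<'E'
from h import *
s=observe();print(s["wrist_torque"])
cs=[cam(n) for n in("scene","side","wrist")]
cv2.imwrite("pics/lift.png",np.hstack([cs[0]["img"][130:330,380:580],cs[1]["img"][300:500,180:380][:180],][:1]+[cv2.copyMakeBorder(cs[1]["img"][300:480,180:380],0,20,0,0,0)]).repeat(2,0).repeat(2,1))
E
```

```text
time_s: 5.25
ee_pos: [0.4211, 0.3553, 0.1019]
ee_rot: [-3.127, -0.298, -0.003]
contact_force: [-1.4, 1.0, -0.1]
gripper_width: 0.602
grip_force: 0.0
time_s: 6.25
ee_pos: [0.42, 0.3541, 0.1007]
ee_rot: [3.126, 0.298, -0.001]
contact_force: [-1.6, -4.2, 2.7]
gripper_width: 0.123
grip_force: 60.0
time_s: 7.25
ee_pos: [0.4208, 0.3551, 0.1215]
ee_rot: [-3.127, -0.298, -0.003]
contact_force: [-0.7, 0.4, -6.9]
gripper_width: 0.126
grip_force: 60.0
[-0.04822358  0.40623467 -0.01161193]
```

View pics/lift.png

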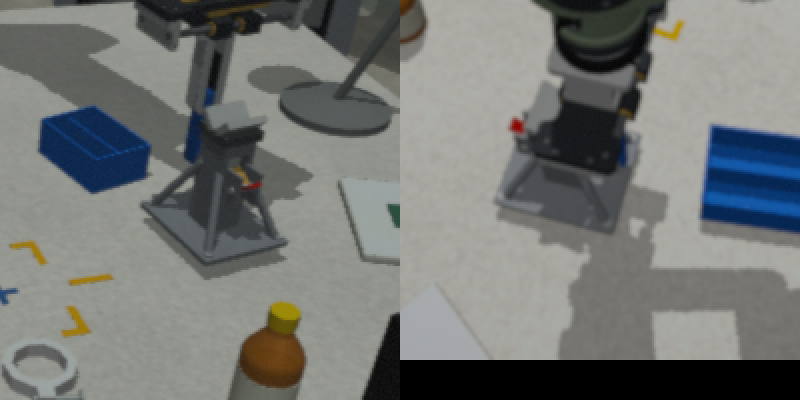

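The stand is off the bench, hangs level, and the force matches its weight (6.9 N). Now I'm carrying it over.

```bash
python3 -m pendant '{"linear":[[0,0,-15],[0,0,-15],[1,10,0],[3,20,0],[4,30,0],[5,35,0],[5,35,0],[4,30,0]],"dr":[[0,0,0.064],[0,0,0.064],[0,0,0],[0,0,0],[0,0,0],[0,0,0],[0,0,0],[0,0,0]]}' && python3 -m pendant '{"linear":[[4,30,0],[4,25,0],[3,20,0],[2,14,0],[1,7,0],[0,3,0],[0,0,0],[0,0,0]],"dr":[[0,0,0],[0,0,0],[0,0,0],[0,0,0],[0,0,0],[0,0,0],[0,0,0],[0,0,0]]}' 
python3 - <<'E'
from h import *
s=observe();print(s["ee_pos"],s["ee_rot"],s["wrist_torque"],s["contact_force"])
cs=[cam(n) for n in("scene","side")]
cv2.imwrite("pics/carry.png",np.hstack([cs[0]["img"][130:330,280:480],cs[1]["img"][180:380,200:400]]).repeat(2,0).repeat(2,1))
E
```

```text
time_s: 8.4
ee_pos: [0.4512, 0.1933, 0.1494]
ee_rot: [3.139, 0.096, -0.003]
contact_force: [0.3, -0.4, -7.4]
gripper_width: 0.124
grip_force: 60.0
time_s: 9.4
ee_pos: [0.472, 0.099, 0.1506]
ee_rot: [-3.14, -0.099, 0.0]
contact_force: [0.0, 0.6, -6.6]
gripper_width: 0.123
grip_force: 60.0
[0.47198722 0.09898317 0.15061991] [-3.13979229e+00 -9.85075744e-02  1.57291117e-04] [0.010931   0.38881235 0.01559997] [ 0.04388228  0.60478161 -6.57266132]
```

View pics/carry.png

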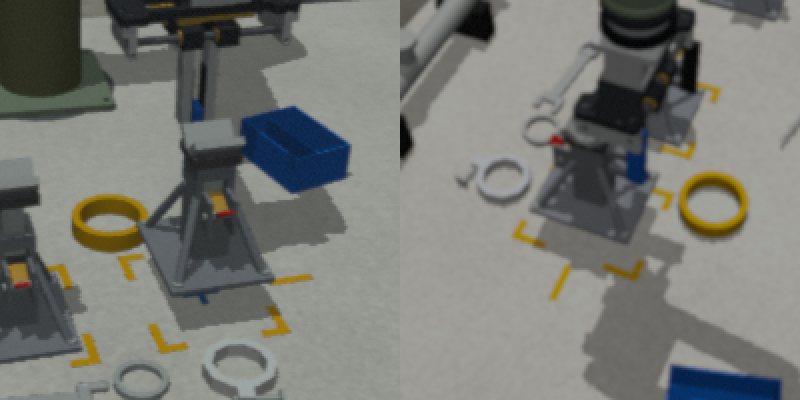

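The stand hangs upright over the free outline, with the tape cross at about (205,295) in the left crop. Lowering it now, slowing down near the bench.

```bash
python3 -m pendant '{"linear":[[0,0,6],[0,0,10],[0,0,10],[0,0,8],[0,0,6],[0,0,4],[0,0,2],[0,0,0]],"dr":[[0,0,0],[0,0,0],[0,0,0],[0,0,0],[0,0,0],[0,0,0],[0,0,0],[0,0,0]]}' && python3 -m pendant '{"linear":[[0,0,0.5],[0,0,0.5],[0,0,0.5],[0,0,0.5],[0,0,0.5],[0,0,0.5],[0,0,0],[0,0,0]],"dr":[[0,0,0],[0,0,0],[0,0,0],[0,0,0],[0,0,0],[0,0,0],[0,0,0],[0,0,0]]}'
python3 - <<'E'
from h import *
s=observe();print(s["ee_pos"],s["wrist_torque"],s["contact_force"])
E
```

```text
time_s: 10.5
ee_pos: [0.4722, 0.0985, 0.1047]
ee_rot: [-3.14, -0.097, -0.0]
contact_force: [-0.2, -0.6, -7.2]
gripper_width: 0.123
grip_force: 60.0
time_s: 11.5
ee_pos: [0.4721, 0.0984, 0.1017]
ee_rot: [-3.14, -0.097, 0.0]
contact_force: [-1.1, -0.1, -7.2]
gripper_width: 0.127
grip_force: 60.0
[0.47214302 0.0984353  0.10165364] [ 0.04009885  0.327539   -0.01713302] [-1.08956799 -0.07315437 -7.20017314]
```

```bash
python3 -m pendant '{"linear":[[0,0,0.4],[0,0,0.4],[0,0,0.4],[0,0,0.3],[0,0,0],[0,0,0],[0,0,0],[0,0,0]],"dr":[[0,0,0],[0,0,0],[0,0,0],[0,0,0],[0,0,0],[0,0,0],[0,0,0],[0,0,0]]}'
python3 - <<'E'
from h import *
cs=[cam(n) for n in("scene","side")]
for l,u,h in(("stand",(375,297),0),("black1",(290,325),.034)):
    ms=[min(outline_of(l,n),key=lambda d:abs(d["extent"][0]-uu))["mask"].astype(np.float32) for n,uu in zip(("scene","side"),u)]
    r=fit(cs,ms,[.5266,.1027,.062] if h==0 else [.539,-.0963,.06],h);print(l,r.x.round(4),round(r.fun,3),[fit([c],[m],r.x,h).x.round(4) for c,m in zip(cs,ms)])
print(observe()["contact_force"],observe()["wrist_torque"])
E
```

```text
time_s: 12.5
ee_pos: [0.4719, 0.0984, 0.1007]
ee_rot: [3.14, 0.097, -0.001]
contact_force: [-5.2, -0.1, 2.4]
gripper_width: 0.125
grip_force: 60.0
stand [0.5246 0.1041 0.0468] 0.423 [array([0.5262, 0.1044, 0.0366]), array([0.5241, 0.1035, 0.0805])]
black1 [ 0.5383 -0.0971  0.0819] 4.261 [array([ 0.5395, -0.097 ,  0.0455]), array([ 0.5282, -0.092 ,  0.299 ])]
[-4.55071027 -0.11745661  1.13584508] [-0.08072295  1.10246574  0.00561972]
```

```bash
python3 -m pendant '{"linear":[[0,0,0],[0,0,0],[0,0,0],[0,0,0],[0,0,-30],[0,0,-60],[0,0,-60],[0,0,-40]],"dr":[[0,0,0],[0,0,0],[0,0,0],[0,0,0],[0,0,0],[0,0,0],[0,0,0],[0,0,0]]}' 0.6 5
python3 -m pendant '{"linear":[[-20,0,0],[-20,0,0],[0,0,0],[0,0,0],[0,0,0],[0,0,0],[0,0,0],[0,0,0]],"dr":[[0,0,0],[0,0,0],[0,0,0],[0,0,0],[0,0,0],[0,0,0],[0,0,0],[0,0,0]]}' 1
cat > m.py <<'E'
from h import *
import sys
h0=float(sys.argv[1])
N=("scene","side","wrist")
cs=[cam(n) for n in N]
for l,p0,h in(("stand",[.5266,.1027,.062],h0),("black1",[.539,-.0963,.06],.034)):
    ms=[]
    for c,n in zip(cs,N):
        e=sil(c,p0,h)>.5;ds=outline_of(l,n);k=[(d["mask"]&e).sum()/max(1,(d["mask"]|e).sum()) for d in ds]
        ms.append(ds[int(np.argmax(k))]["mask"].astype(np.float32) if k and max(k)>.5 else None)
    ok=[i for i in range(3) if ms[i] is not None]
    r=fit([cs[i] for i in ok],[ms[i] for i in ok],p0,h);print(l,r.x.round(4),round(r.fun/len(ok),3))
    for i in ok: q=fit([cs[i]],[ms[i]],r.x,h);print("  ",N[i],q.x.round(4),round(q.fun,3))
im=cs[2]["img"].copy()
for p,h in(([.5266,.1027,.062],h0),([.539,-.0963,.062],.034)):
    for P in parts(h)[:5]: cv2.polylines(im,[cv2.convexHull(proj(cs[2],pts(P,p)).round().astype(np.int32))],True,(0,255,0),1)
cv2.imwrite("pics/w_%s.png"%sys.argv[2],im)
E
python3 m.py 0 a
```

```text
time_s: 13.8
ee_pos: [0.4733, 0.0985, 0.2937]
ee_rot: [-3.14, -0.097, -0.007]
contact_force: [0.6, 0.9, -0.6]
gripper_width: 0.603
grip_force: 0.0
time_s: 14.8
ee_pos: [0.4323, 0.096, 0.2901]
ee_rot: [3.14, 0.097, -0.0]
contact_force: [-0.2, -0.2, -0.8]
gripper_width: 0.994
grip_force: 0.0
stand [0.525  0.1025 0.0579] 0.075
   scene [0.5243 0.1046 0.0332] 0.092
   side [0.5241 0.1018 0.0672] 0.082
   wrist [0.5262 0.1023 0.0597] 0.026
black1 [ 0.5398 -0.0964  0.0598] 0.264
   scene [ 0.5399 -0.0961  0.0528] 0.072
   side [ 0.5386 -0.0971  0.0661] 0.642
   wrist [ 0.5402 -0.0974  0.0578] 0.067
```

View pics/w_a.png

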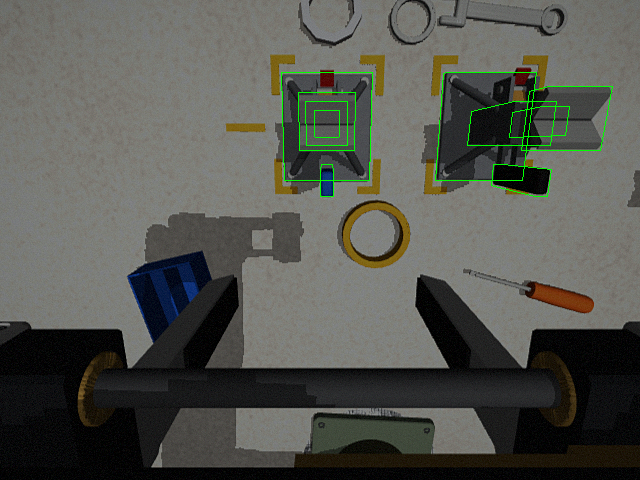

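The model outlines sit on both stands, but the blue stand seems about 2 mm short in x. I'll check that against the tape corners.

```bash
python3 - <<'E'
from h import *
for n in("wrist","scene","side"):
    c=cam(n);hsv=cv2.cvtColor(c["img"],cv2.COLOR_BGR2HSV)
    m=cv2.inRange(hsv,(18,120,90),(32,255,255))
    k,_,st,ce=cv2.connectedComponentsWithStats(m)
    cy=np.cos(.062);sy=np.sin(.062)
    for i in range(1,k):
        if st[i,4]<12: continue
        ys,xs=np.nonzero(_==i);W=back(c,np.c_[xs,ys])[:,:2]-[.5266,.1027]
        L=np.c_[W[:,0]*cy+W[:,1]*sy,-W[:,0]*sy+W[:,1]*cy]*1000
        if np.abs(L).max()<320: print(n,"x",np.percentile(L[:,0],[1,99]).round(1),"y",np.percentile(L[:,1],[1,99]).round(1),st[i,4])
E
```

```text
wrist x [41.6 86.1] y [39.8 69. ] 471
wrist x [41.4 85.9] y [-70.5 -41. ] 478
wrist x [41.4 85.9] y [-159.7 -130.5] 468
wrist x [47.1 84.6] y [-270. -241.] 363
wrist x [34.2 44.8] y [-246.8 -233.4] 81
wrist x [41.5 42.7] y [-5.6  3. ] 15
wrist x [-2.8  5.8] y [ 80.  128.7] 298
wrist x [-82.4 -39.2] y [47.6 69.2] 313
wrist x [-82.4 -38. ] y [-70.1 -40.7] 373
wrist x [-46.5 -38.1] y [-269.6 -259.9] 50
wrist x [-82.5 -43.2] y [-158.3 -130.1] 315
wrist x [-82.6 -75.9] y [-267.1 -239.6] 85
wrist x [-185.4  -95.9] y [-113.   -23.8] 1274
scene x [-214.6  -99.3] y [-102.1  -13.4] 537
scene x [-103.3  -68.9] y [38.5 55. ] 58
scene x [-71.4 -40.2] y [65.1 69.7] 14
scene x [-84.2 -40.7] y [-69.5 -43. ] 69
scene x [-96.8 -65.6] y [-193.2 -173.9] 76
scene x [-83.9 -39.3] y [-150.6 -131.1] 65
scene x [-3.7  5.2] y [ 82.3 128.4] 55
scene x [-84.5 -41.1] y [-270. -241.] 80
scene x [ 86.1 131.5] y [259.  297.2] 170
scene x [41.1 85.2] y [41.4 69.3] 91
scene x [40.9 85.3] y [-69.8 -42.1] 96
scene x [40.2 85.1] y [-158.7 -131.2] 102
scene x [41.2 84.8] y [-270.3 -242.2] 107
side x [74.9 83.3] y [-265.5 -244.9] 16
side x [-83.  -47.8] y [-269.4 -244.7] 37
side x [43.  83.4] y [-159.5 -132.9] 46
side x [-82.5 -40.3] y [-158.  -133.1] 51
side x [-177.9  -91.5] y [-124.4  -33.7] 359
side x [-82.6 -46.4] y [-69.9 -44.6] 56
side x [42.9 84.1] y [41.5 67. ] 66
side x [-82.4 -40.5] y [40.1 67. ] 73
side x [-2.7  4.6] y [ 80.3 126.3] 53
```

Measured against the tape, the stand is 2.2 mm short in x with y and yaw fine. I'll re-grip the handle and shift it.

```bash
python3 -m pendant '{"linear":[[20,0,0],[20,0,0],[0,0,30],[0,0,50],[0,0,50],[0,0,38],[0,0,20],[0,0,0]],"dr":[[0,0,0],[0,0,0],[0,0,0],[0,0,0],[0,0,0],[0,0,0],[0,0,0],[0,0,0]]}' 0.6 5 && python3 -m pendant '{"linear":[[0,0,0],[0,0,0],[0,0,0],[0,0,0],[0,0,0],[0,0,0],[0,0,0],[0,0,0]],"dr":[[0,0,0],[0,0,0],[0,0,0],[0,0,0],[0,0,0],[0,0,0],[0,0,0],[0,0,0]]}' 0 60 && python3 -m pendant '{"linear":[[0,0,-1],[0,0,-1.5],[0,0,-1.5],[0,0,0],[1.1,0,0],[1.1,0,0],[0,0,0],[0,0,0]],"dr":[[0,0,0],[0,0,0],[0,0,0],[0,0,0],[0,0,0],[0,0,0],[0,0,0],[0,0,0]]}'
```

```text
time_s: 16.4
ee_pos: [0.4703, 0.0984, 0.1003]
ee_rot: [-3.14, -0.097, 0.007]
contact_force: [-0.3, -0.2, -0.5]
gripper_width: 0.597
grip_force: 0.0
time_s: 17.4
ee_pos: [0.4723, 0.0984, 0.1024]
ee_rot: [3.14, 0.097, 0.0]
contact_force: [0.3, -0.0, 2.5]
gripper_width: 0.123
grip_force: 60.0
time_s: 18.4
ee_pos: [0.4743, 0.0986, 0.1062]
ee_rot: [-3.14, -0.097, 0.0]
contact_force: [0.9, 0.7, -6.2]
gripper_width: 0.123
grip_force: 60.0
```

```bash
python3 -m pendant '{"linear":[[0,0,1],[0,0,0.6],[0,0,0.5],[0,0,0.5],[0,0,0.5],[0,0,0.5],[0,0,0.4],[0,0,0]],"dr":[[0,0,0],[0,0,0],[0,0,0],[0,0,0],[0,0,0],[0,0,0],[0,0,0],[0,0,0]]}'
```

```text
time_s: 19.4
ee_pos: [0.4741, 0.0986, 0.1028]
ee_rot: [3.14, 0.097, -0.001]
contact_force: [-5.0, 0.1, 0.3]
gripper_width: 0.126
grip_force: 60.0
```

```bash
python3 -m pendant '{"linear":[[0,0,0],[0,0,0],[0,0,0],[0,0,-30],[0,0,-60],[0,0,-60],[-21,0,-38],[-21,0,0]],"dr":[[0,0,0],[0,0,0],[0,0,0],[0,0,0],[0,0,0],[0,0,0],[0,0,0],[0,0,0]]}' 0.6 5
python3 -m pendant '{"linear":[[0,0,0],[0,0,0],[0,0,0],[0,0,0],[0,0,0],[0,0,0],[0,0,0],[0,0,0]],"dr":[[0,0,0],[0,0,0],[0,0,0],[0,0,0],[0,0,0],[0,0,0],[0,0,0],[0,0,0]]}' 1
python3 m.py 0 b
```

```text
time_s: 20.4
ee_pos: [0.435, 0.096, 0.2949]
ee_rot: [3.14, 0.097, 0.016]
contact_force: [0.2, 1.1, -0.1]
gripper_width: 0.601
grip_force: 0.0
time_s: 21.4
ee_pos: [0.4324, 0.096, 0.2902]
ee_rot: [-3.14, -0.097, -0.0]
contact_force: [0.1, 0.0, -0.1]
gripper_width: 0.999
grip_force: 0.0
stand [0.5264 0.1031 0.053 ] 0.078
   scene [0.5263 0.1044 0.0429] 0.078
   side [0.5256 0.1027 0.0548] 0.103
   wrist [0.5276 0.1026 0.0615] 0.029
black1 [ 0.5395 -0.0962  0.0688] 0.361
   scene [ 0.5409 -0.0963  0.0634] 0.075
   side [ 0.5386 -0.0969  0.061 ] 0.642
```

Placement is now within about 1 mm. Next the saddle: approach and pinch.

```bash
python3 -m pendant '{"linear":[[32,-0.5,0],[40,0,0],[24,0,20],[0,0,45],[0,0,50],[0,0,38],[0,0,20],[0,0,8]],"dr":[[0,0,0],[0,0,0],[0,0,0],[0,0,0],[0,0,0],[0,0,0],[0,0,0],[0,0,0]]}' 1 20 && python3 -m pendant '{"linear":[[0,0,0],[0,0,0],[0,0,0],[0,0,0],[0,0,0],[0,0,0],[0,0,0],[0,0,0]],"dr":[[0,0,0],[0,0,0],[0,0,0],[0,0,0],[0,0,0],[0,0,0],[0,0,0],[0,0,0]]}' 0.6 && python3 -m pendant '{"linear":[[0,0,0],[0,0,0],[0,0,0],[0,0,0],[0,0,0],[0,0,0],[0,0,0],[0,0,0]],"dr":[[0,0,0],[0,0,0],[0,0,0],[0,0,0],[0,0,0],[0,0,0],[0,0,0],[0,0,0]]}' 0.3 20
```

```text
time_s: 22.85
ee_pos: [0.527, 0.1024, 0.1074]
ee_rot: [-3.14, -0.097, 0.005]
contact_force: [-1.2, -0.5, 0.4]
gripper_width: 1.001
grip_force: 0.0
time_s: 23.85
ee_pos: [0.5282, 0.1024, 0.1091]
ee_rot: [3.14, 0.097, -0.0]
contact_force: [-0.8, 0.5, 0.2]
gripper_width: 0.6
grip_force: 0.0
time_s: 24.85
ee_pos: [0.5282, 0.1022, 0.1092]
ee_rot: [3.14, 0.097, -0.0]
contact_force: [-0.4, -3.3, 0.1]
gripper_width: 0.526
grip_force: 20.0
```

```bash
python3 -m pendant '{"linear":[[0,0,-4],[0,0,-7],[0,0,-9],[0,0,-10],[0,0,-9],[0,0,-7],[0,0,-4],[0,0,-1]],"dr":[[0,0,0],[0,0,0],[0,0,0],[0,0,0],[0,0,0],[0,0,0],[0,0,0],[0,0,0]]}' && python3 -m pendant '{"linear":[[0,0,0],[0,0,0],[0,0,0],[0,0,0],[0,0,0],[0,0,0],[0,0,0],[0,0,0]],"dr":[[0,0,0],[0,0,0],[0,0,0],[0,0,0],[0,0,0],[0,0,0],[0,0,0],[0,0,0]]}'
python3 - <<'E'
from h import *
cs=[cam(n) for n in("scene","side")]
cv2.imwrite("pics/up.png",np.hstack([cs[0]["img"][130:330,260:460],cs[1]["img"][180:380,200:400]]).repeat(2,0).repeat(2,1))
print(observe()["contact_force"])
E
```

```text
time_s: 25.85
ee_pos: [0.5282, 0.1027, 0.1606]
ee_rot: [-3.139, -0.097, -0.0]
contact_force: [-0.6, 1.0, -3.2]
gripper_width: 0.522
grip_force: 20.0
time_s: 26.85
ee_pos: [0.5282, 0.1025, 0.1601]
ee_rot: [-3.14, -0.097, 0.0]
contact_force: [-1.1, 1.9, -1.9]
gripper_width: 0.524
grip_force: 20.0
[-1.71815901  1.80060575 -0.75984393]
```

View pics/up.png

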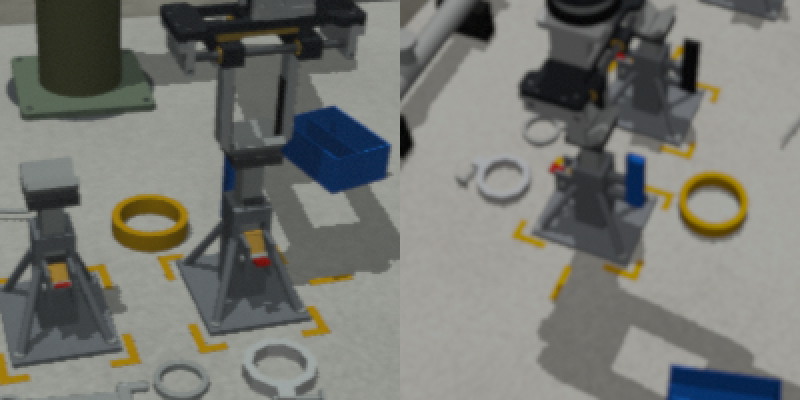

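The saddle is up about 51 mm and the stand hasn't moved in its outline, so the 0.034 tooth should be caught. Letting it down now.

```bash
python3 -m pendant '{"linear":[[0,0,2],[0,0,3],[0,0,3],[0,0,3],[0,0,2],[0,0,1.5],[0,0,1],[0,0,0]],"dr":[[0,0,0],[0,0,0],[0,0,0],[0,0,0],[0,0,0],[0,0,0],[0,0,0],[0,0,0]]}' && python3 -m pendant '{"linear":[[0,0,0.5],[0,0,0.5],[0,0,0.5],[0,0,0.5],[0,0,0],[0,0,0],[0,0,0],[0,0,0]],"dr":[[0,0,0],[0,0,0],[0,0,0],[0,0,0],[0,0,0],[0,0,0],[0,0,0],[0,0,0]]}'
```

```text
time_s: 27.95
ee_pos: [0.5281, 0.1023, 0.1444]
ee_rot: [3.14, 0.097, -0.0]
contact_force: [-2.3, 2.1, -2.0]
gripper_width: 0.527
grip_force: 20.0
time_s: 28.95
ee_pos: [0.5283, 0.1025, 0.1431]
ee_rot: [-3.14, -0.097, -0.001]
contact_force: [-3.8, 2.9, 4.4]
gripper_width: 0.525
grip_force: 20.0
```

It seated at 34 mm with a 4 N pushback. Releasing and retreating.

```bash
python3 -m pendant '{"linear":[[0,0,0],[0,0,0],[0,0,0],[0,0,0],[0,0,-20],[0,0,-50],[0,0,-50],[0,0,-30]],"dr":[[0,0,0],[0,0,0],[0,0,0],[0,0,0],[0,0,0],[0,0,0],[0,0,0],[0,0,0]]}' 0.85 5
python3 -m pendant '{"linear":[[-32,0,0],[-40,0,0],[-24,0,0],[0,0,0],[0,0,0],[0,0,0],[0,0,0],[0,0,0]],"dr":[[0,0,0],[0,0,0],[0,0,0],[0,0,0],[0,0,0],[0,0,0],[0,0,0],[0,0,0]]}'
sed -i 's/\[.5266,.1027,.062\],h0),(\[/[.5276,.1026,.062],h0),([/' m.py; python3 m.py 0.034 c
python3 - <<'E'
from h import *
c=cam("scene");w=cv2.imread("pics/w_c.png")[20:260,180:640]
cv2.imwrite("pics/fin.png",np.hstack([cv2.resize(c["img"][150:350,230:450],(400,364)),cv2.copyMakeBorder(cv2.resize(w,(400,209)),0,155,0,0,0)]))
E
```

```text
time_s: 29.95
ee_pos: [0.5294, 0.1023, 0.296]
ee_rot: [3.14, 0.097, 0.007]
contact_force: [-0.2, 0.5, 0.6]
gripper_width: 0.853
grip_force: 0.0
time_s: 30.95
ee_pos: [0.4326, 0.0964, 0.2924]
ee_rot: [-3.14, -0.097, 0.001]
contact_force: [0.3, 0.2, 0.1]
gripper_width: 0.851
grip_force: 0.0
stand [0.5258 0.1036 0.0622] 0.077
   scene [0.526  0.1053 0.038 ] 0.085
   side [0.5255 0.1032 0.0737] 0.093
   wrist [0.5264 0.1029 0.0638] 0.026
black1 [ 0.5398 -0.0965  0.0629] 0.284
   scene [ 0.5401 -0.0964  0.0575] 0.072
   side [ 0.5408 -0.0988  0.0508] 0.699
   wrist [ 0.5396 -0.0969  0.0528] 0.071
```

View pics/fin.png

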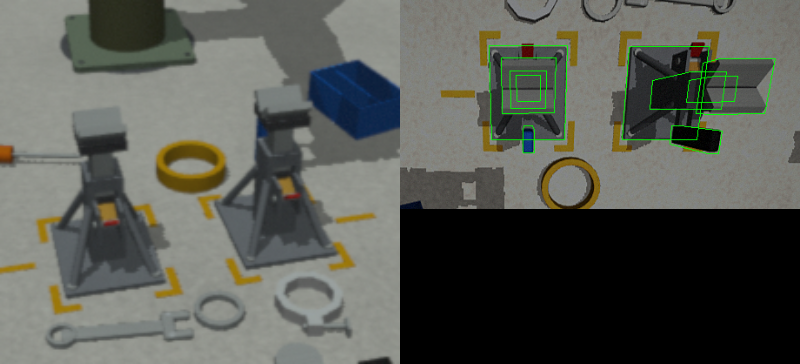

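```bash
python3 -c "
from bench import env;print(env.finish_job())"
```

```text
the job is handed in; nothing more can be done
None
```

The job is handed in: the blue-handled stand is upright and square in the free outline, with its groove 1–2 mm off the other stand's line by my last camera fit and its saddle seated on the matching 34 mm notch. I don't have the judging result.

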